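# Strip the tea boat after the offering

### The job

The tea offering is over and the little tea boat on the altar ledge has to be stripped for washing. Press down the free end of its white drain slab, the end by the thumb notch, until the slab rocks over its rib and stays tipped up; then take it by its raised part, lift it out and lay it down gently, flat, slotted face still up, lengthwise in the middle of the bamboo draining rack. Let go of it and leave the teapot, the cups, the incense bowl and the tea caddy standing where they are.

Things in the scene. Friction and masses are not known exactly. Their poses are not given: they have to be found in the camera images.
- boat_mid (a point): Middle of the tea boat at rim height. Open rectangular pale-green glazed basin fixed to the ledge, 146 mm long (x), 78 wide (y), 50 high; inside 60 wide, side walls 9 thick, floor 6 above the ledge. Axes: x from the thumb-notch end (turned roughly to the robot) to the seat end, z up. The end wall at the thumb notch stands 64 mm from here (inner face); its top is cut down to 36 over the middle 40.
- boat_press (a point): Where to press: on the boat's centre line, 40 mm from boat_mid to the thumb-notch end, at rim height, the slab's top while level. Axes as boat_mid. Straight down, a few N. Below, the slab is unsupported to the basin floor. When its end meets the floor its top has sunk 21 mm here, but only 14 mm at 11 mm nearer the rib, where the inner edge of a 22 mm wide fingertip bears.
- boat_rib (a point): Edge of the rib over which the slab tips: 5 mm from boat_mid towards the thumb end, 8 mm below the rim (42 above the ledge). The rib is 6 wide, runs across, with a drain gap in the middle. The only other support is a 12 mm wide seat of the same height at the far end. Axes as boat_mid.
- slab_mid (a point): Centre (half-way up) of the loose drain slab: white glazed porcelain, lengthwise slots too narrow for fingers, 120 mm long (x), 56 wide (y), 8 thick (z, up), some 130 g. At the start it lies level on rib and seat, top flush with the rim, +x to the seat end as the boat's. Gaps: 2 at the sides and seat end, 4 at the thumb end; fingers cannot get round it.
- slab_grip (a point): Point in the slab half-way up, 28 mm from slab_mid along its +x. Once the thumb end is pressed to the basin floor the slab has tipped over the rib, slid a few mm to the thumb end, and stays by itself at about 33 degrees (pressed less, it may fall back level). This point is then about 65 above the ledge, the underside 10 above the rim, free to be gripped across the 56 mm width. Axes as slab_mid.
- rack_mid (a point): Centre of the top of the bamboo draining rack, a level grid of slats 185 long (x), 114 wide (y), its top 18 above the ledge; fixed. x runs lengthwise, y across, z up.
- teapot_mid (a point): Middle (45 above its underside) of the red ceramic teapot, 96 in diameter, 98 high with its lid knob, spout to +y and handle to -y reaching 80 from its axis. Loose; leave it.
- cup0_mid (a point): Middle of a small white porcelain cup, 54 in diameter, 36 high. Loose; leave it.
- cup1_mid (a point): Middle of the second such cup. Loose; leave it.
- cup2_mid (a point): Middle of the third such cup. Loose; leave it.
- incense_bowl_mid (a point): Middle of the aluminium incense bowl on three feet, 116 in diameter, 68 high. Loose; leave it.
- tea_caddy_mid (a point): Middle of the round green tea caddy with brass lid, 70 in diameter, 103 high. Loose; leave it.
Things that resemble listed ones, but are neither listed nor needed, are in the scene too. What is meant by the part that bears slab_mid is not blue, green or orange, and is the larger of those in its own colour.

How it is judged:
By the outcome, as a careful person would: the job done as asked, in the order asked, and still so for the second after the job is handed in, with the robot touching nothing.
It also fails if it takes over 45 s, if anything falls off the work surface, if the arm or the gripper's body presses on something with over 40 N, if the wrist force passes 120 N, or if a joint passes its speed limit or range.

### The arm

A 6-joint arm with a two-finger parallel gripper is mounted at the origin on the work surface. World frame = base frame: x ahead of the robot, y to its left, z up, the work surface at z = 0. Lengths are in m, angles in rad, forces in N, time in s.
With the tool pointing down it reaches from about 0.275 to 0.825 m from the base axis. Payload 5.2 kg.
Tool frame: the origin (TCP) lies on the centre line of the jaws, within the pads' length; the fingertips stand 11 mm ahead of it and the grasp point (between the pads) lies 8 mm behind it; z points along the fingers, y is the line along which they close (so a half turn about z gives the same grasp; the last joint's range is limited). The gripper opens to 93 mm and grips with 3 to 60 N. Pads are 15 mm wide; open, the fingers measure 128 mm over their backs; the gripper's body (75 mm by 188 mm) begins 65 mm behind the grasp point.
Start: joints at [-1.425, 0.259, 1.535, -0, 1.348, -0.203], TCP at [0.188, -0.517, 0.191] pointing down, gripper open.
Joint ranges: [-3.14, 3.14], [-0.91, 2.08], [0.19, 2.58], [-1.22, 4.36], [0.22, 2.71], [-3.12, 3.12]. Speed limits (rad/s): [2.57, 2.57, 3.14, 3.14, 3.14, 3.14].

### API

Orientations are given as [roll, pitch, yaw] about the fixed x, y, z axes, in that order (R = Rz(yaw) Ry(pitch) Rx(roll)).
In Python, from bench import r gives the robot as it stands.
- The arm moves only by the tool play_rows, never from a script. Its argument "increments" is a list of rows, each an object of numbers: "claw": the opening, from 0 (shut) to 1 (fully open); "dx", "dy", "dz": the shift along the tool's x, y, z in units of 120 mm (1.0 is 120 mm); "wx", "wy", "wz": the turn, a rotation vector about the tool's x, y, z in units of 90 degrees (1.0 is 90 degrees). A call has 1 to 8 rows; each row is the pose to reach, as a shift and turn from the pose commanded when the call began, along the tool's axes at that moment; what a row does not reach only later rows make up. A row lasts 1/12 s, in which the tool goes at most 41.7 mm and 7.16 degrees, less where a joint would pass 70% of its speed; a pose out of reach is approached as far as the arm can. A call with a number of a shift or a turn outside -1 to 1 is refused whole. A call with a gripper value outside its range is refused whole. The fingers move at their own pace and stop on an object; "newtons" is the grip in N (left out, the last holds). Time passes only in rows, so rows that repeat a pose let the fingers close. It gives the time, the measured TCP pose, the force, the opening and the grip force at its end, in the units of the state.
- r.observe(): the state, without advancing time (a new reading comes with each control period).
- r.snapshot(name): name is "scene" or "top" or "wrist"; returns (picture, depth): 400x640x3 uint8, blue, green, red; 400x640 float32, m along the optical axis (not along the pixel's ray), 0 where there is no reading.
- r.get_calibration(name): a dict with "fx", "fy", "cx", "cy" (pixels), "distortion" ([k1, k2, p1, p2, k3] as OpenCV has them; the pictures are not rectified), "rvec" (rotation vector, rad) and "tvec" (3), from world to camera coordinates, as OpenCV has them; the wrist camera has in their place "mount" (4x4, takes a point from camera to tool coordinates, whose origin is the TCP and whose axes are the flange's). Camera axes: x right, y down, z forward; pixel columns grow to the right and rows downward; lengths in m; the calibration is good to about 2 mm. A picture is of the moment at which its call begins: read the wrist's pose just before it. get_calibration takes no time and is no camera call.
- r.sign_off(): hands the job in; it is judged then, once.
Trained networks look in the newest picture that a camera, given by its name, has taken for a name from the list of things; names that differ only in an ending like _2 or _b are one class to them, and where a whole thing is asked for, a point or a joint stands for the part that bears it (a point fixed in the world has none). Each returns a list of dicts, best first, with "conf" (0 to 1); they miss things now and then, are a little off and sometimes report something else, mostly with a low value. They report only what shows in the picture. A call takes as long as a camera call. They do not tell look-alikes from the thing itself.
- r.boxes_of(label, camera): "extent" ([left, top, right, bottom] in pixels, round what is visible of it).
The state is a dict: "clock": time; "q": joint angles; "qvel": joint speeds; "joint_torque": joint torques, N m; "position": TCP position; "tool_rot": TCP orientation; "wrist_force": force on the tool from outside, world axes, zero at the start; "wrist_torque": the same for the moment, N m; "grip_width": finger opening in m; "grip_force": force on a finger pad.
Only numpy, scipy, OpenCV 4.12 (cv2) and the standard library are available. Lean on these libraries where they do the work, as an engineer would, in place of code of your own. Each camera call takes 0.05 s, during which the arm holds its last target. There are 200 camera calls.

## Working session

There is one attempt and no reset: what is moved stays moved. The work goes in short steps, Python scripts to look and compute and a tool call to move; the robot and the scene stay as the last step left them, time stands still between calls to the robot, and variables do not carry over. Pictures are saved under pics/ and viewed, at most 14 in all, crops included, and the job is handed in when it is done.

Besides the shell and the picture viewer there is one more tool, called after "Request:" as name(argument=value, ...) on one line, values as JSON. play_rows: Moves the arm, as the interface text tells. Shifts and turns lie within -1 to 1; 1 stands for 120 mm of shift or 90 degrees of turn. Its arguments: {"type":"object","properties":{"increments":{"type":"array"},"newtons":{"type":"number"}},"required":["increments"]}

```bash
mkdir -p pics; python3 - <<'E'
from bench import r
import cv2,numpy as np
for c in("scene","top"):
    p,d=r.snapshot(c); cv2.imwrite(f"pics/{c}0.png",p); np.save(f"{c}0.npy",d)
    k=r.get_calibration(c); print(c,k)
    for n in("boat_mid","slab_mid","rack_mid"):
        for b in r.boxes_of(n,c)[:4]: print(n,np.round(b["extent"]),round(b["conf"],2))
o=r.observe();print(o["clock"],o["position"],o["tool_rot"],o["grip_width"])
E
```

```text
scene {'fx': 371.8454290949742, 'fy': 371.8454290949742, 'cx': 312.1511543180134, 'cy': 207.38029270747612, 'distortion': array([-0.04169025,  0.        ,  0.        ,  0.        ,  0.        ]), 'rvec': array([ 1.98430338,  1.72908235, -0.54768205]), 'tvec': array([ 0.03453115, -0.38486149,  1.41689562])}
boat_mid [262. 198. 309. 252.] 0.64
slab_mid [188. 267. 211. 308.] 0.75
slab_mid [228. 168. 253. 182.] 0.58
slab_mid [269. 201. 304. 242.] 0.56
slab_mid [208. 209. 246. 247.] 0.55
rack_mid [375. 188. 420. 240.] 0.67
top {'fx': 506.5853672167736, 'fy': 506.5853672167736, 'cx': 319.08940015430375, 'cy': 199.02321529429972, 'distortion': array([-0.1427717,  0.       ,  0.       ,  0.       ,  0.       ]), 'rvec': array([ 2.1997751 , -2.21649266,  0.04444523]), 'tvec': array([-0.09542549,  0.52746763,  1.32226744])}
boat_mid [329. 165. 375. 231.] 0.96
slab_mid [330. 176. 371. 225.] 0.94
slab_mid [396. 188. 435. 236.] 0.94
slab_mid [433. 121. 454. 167.] 0.86
slab_mid [339. 258. 371. 284.] 0.84
rack_mid [196. 165. 248. 241.] 0.81
0.4 [ 0.18797612 -0.51678145  0.19061038] [-3.14127188e+00 -6.85850290e-05  3.48774034e-01] 0.09308055965359212
```

```bash
python3 - <<'E'
import cv2
p=cv2.imread("pics/top0.png")
cv2.imwrite("pics/topc.png",cv2.resize(p[80:320,170:490],None,fx=2.5,fy=2.5,interpolation=cv2.INTER_CUBIC))
E
```

```text
(no output)
```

View pics/scene0.png

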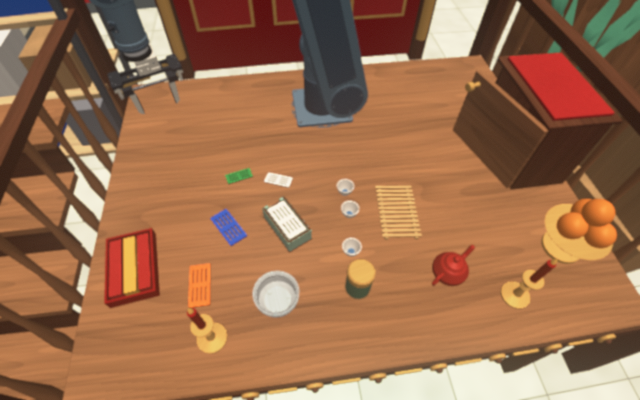

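View pics/topc.png

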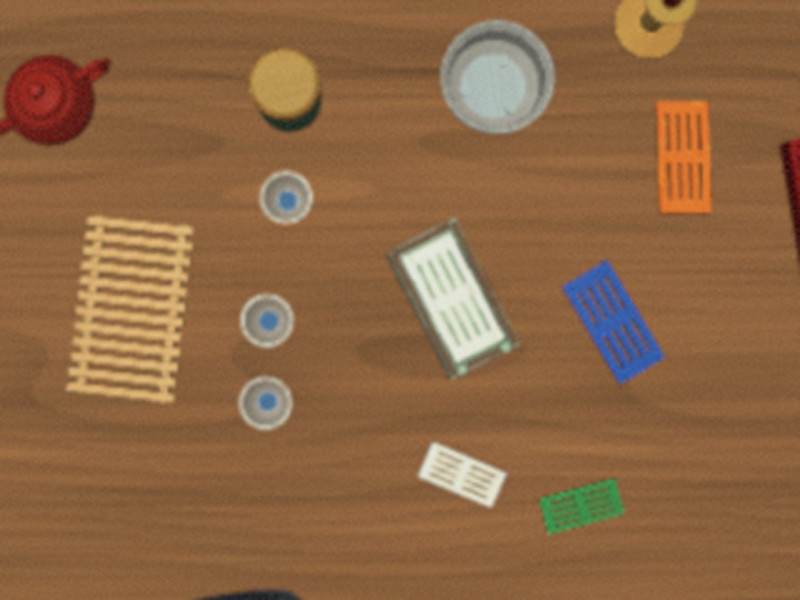

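The top crop shows these candidates for the slab, in full-image pixels:
- White slab in the boat: (351,199)
- Small loose white: (355,270)
- Blue: (415,209)
- Green: (403,282)
- Orange: (443,143)

I choose the large white one in the boat. Its thumb notch is at the lower right end, near (366,219). The rack is at (222,204).

```bash
cat > h.py <<'E'
import cv2,numpy as np
from bench import r
from scipy.spatial.transform import Rotation as R
def cam(c,o=None):
    k=r.get_calibration(c);K=np.array([[k["fx"],0,k["cx"]],[0,k["fy"],k["cy"]],[0,0,1]])
    if "mount" in k:
        M=np.asarray(k["mount"]);Rt=R.from_euler("xyz",o["tool_rot"]).as_matrix()
        Rc=Rt@M[:3,:3];C=Rt@M[:3,3]+o["position"]
    else:
        Rc=cv2.Rodrigues(k["rvec"])[0].T;C=-Rc@k["tvec"]
    return K,k["distortion"],Rc,C
def rays(px,cm):
    K,D,Rc,C=cm
    u=cv2.undistortPoints(np.float64(px).reshape(-1,1,2),K,D)[:,0]
    return np.c_[u,np.ones(len(u))]@Rc.T
def plane(px,z,cm):
    d=rays(px,cm);return cm[3]+d*((z-cm[3][2])/d[:,2])[:,None]
def depthpts(px,dep,cm):
    d=rays(px,cm);px=np.int32(px);return cm[3]+d*dep[px[:,1],px[:,0]][:,None]
def rect(mask,z,cm):
    v,u=np.nonzero(mask);P=plane(np.c_[u,v],z,cm)[:,:2]
    (c,s,a)=cv2.minAreaRect(np.float32(P*1000));return np.round(c,1),np.round(s,1),round(a,2),P
def largest(m):
    n,l,s,_=cv2.connectedComponentsWithStats(m.astype(np.uint8));return l==1+np.argmax(s[1:,4])
E
python3 - <<'E'
from h import *
p=cv2.imread("pics/top0.png");d=np.load("top0.npy");cm=cam("top")
b=p.astype(int);hsv=cv2.cvtColor(p,cv2.COLOR_BGR2HSV)
m=np.zeros(p.shape[:2],bool);m[160:235,325:380]=1
s=m&(hsv[...,2]>195)&(hsv[...,1]<60);s=cv2.morphologyEx(s.astype(np.uint8),cv2.MORPH_CLOSE,np.ones((5,5)))
s=largest(s);print("slab",rect(s,.05,cm)[:3])
m[:]=0;m[160:246,190:254]=1
w=m&(hsv[...,2]>185);w=cv2.morphologyEx(w.astype(np.uint8),cv2.MORPH_CLOSE,np.ones((7,7)));w=largest(w)
print("rack",rect(w,.018,cm)[:3])
v,u=np.nonzero(s);P=depthpts(np.c_[u,v],d,cm);print("slab z",np.percentile(P[:,2],[5,50,95]),P.mean(0))
v,u=np.nonzero(w);P=depthpts(np.c_[u,v],d,cm);print("rack z",np.percentile(P[:,2],[5,50,95]))
q=[[300,300],[250,300],[330,250],[280,250]];print("table",depthpts(q,d,cm).round(3))
print(plane([[351,199],[366,219],[222,204]],.05,cm))
for n in("cup0_mid","tea_caddy_mid","teapot_mid","incense_bowl_mid"):
    for e in r.boxes_of(n,"top")[:3]: x=e["extent"];print(n,round(e["conf"],2),plane([[(x[0]+x[2])/2,(x[1]+x[3])/2]],.04,cm).round(3))
E
```

```text
slab (array([ 525.7, -179.8]), array([120.9,  55.3]), 26.99)
rack (array([518. , 156.1]), array([112.5, 185. ]), 83.17)
slab z [0.00558044 0.05001007 0.05496586] [ 0.52588718 -0.17934603  0.05351099]
rack z [-0.0011912   0.01656114  0.02310693]
table [[ 0.26  -0.047  0.001]
 [ 0.261  0.086 -0.001]
 [ 0.392 -0.127  0.003]
 [ 0.393  0.005  0.001]]
[[ 0.52482533 -0.18049032  0.05      ]
 [ 0.47352762 -0.21831945  0.05      ]
 [ 0.51449286  0.14919979  0.05      ]]
cup0_mid 0.6 [[0.426 0.009 0.04 ]]
tea_caddy_mid 0.66 [[ 0.738 -0.009  0.04 ]]
teapot_mid 0.69 [[0.73  0.248 0.04 ]]
incense_bowl_mid 0.77 [[ 0.753 -0.225  0.04 ]]
```

Request:
play_rows(increments=[{"dx": 0.35,"dy": -0.17,"claw": 0},{"dx": 0.7,"dy": -0.33,"claw": 0},{"dx": 1.0,"dy": -0.5,"claw": 0},{"dx": 1.0,"dy": -0.5,"claw": 0}])

```text
validation failed for argument at $.in...
```

Request:
play_rows(increments=[{"dx": 0.35,"dy": -0.17,"claw": 0},{"dx": 0.7,"dy": -0.33,"claw": 0},{"dx": 1.0,"dy": -0.5,"claw": 0},{"dx": 1.0,"dy": -0.5,"wz": -0.078,"claw": 0},{"dx": 1.0,"dy": -0.5,"wz": -0.078,"claw": 0}])

```text
validation failed for argument at $.in...
```

```bash
cat >> h.py <<'E'
def look(name):
    o=r.observe();p,d=r.snapshot("wrist");cv2.imwrite(f"pics/{name}.png",p);np.save(name+".npy",d);np.save(name+"_o.npy",np.r_[o["position"],o["tool_rot"]])
    return o,p,d
def go(pos,rot):  # increments to target pose (mm, rotation)
    o=r.observe();R0=R.from_euler("xyz",o["tool_rot"])
    print("t",round(o["clock"],2),"pos",np.round(o["position"]*1000,1),"rot",np.degrees(o["tool_rot"]).round(1),"F",np.round(o["wrist_force"],1),
     "d",(R0.inv().apply(np.array(pos)/1000-o["position"])/.12).round(3),"w",(np.degrees((R0.inv()*rot).as_rotvec())/90).round(3))
E
python3 - <<'E'
from h import *
o,p,d=look("w1");go([490,-198,191],R.from_euler("xyz",[180,0,27],degrees=True))
print(r.boxes_of("slab_mid","wrist"))
E
```

```text
t 0.65 pos [ 188.  -516.9  190.8] rot [-180.   -0.   20.] F [-0.7  0.1  0.9] d [ 3.273e+00 -1.637e+00 -2.000e-03] w [-0.    -0.    -0.078]
[{'extent': [152.1, 1.2, 226.2, 40.2], 'conf': 0.82}]
```

View pics/w1.png

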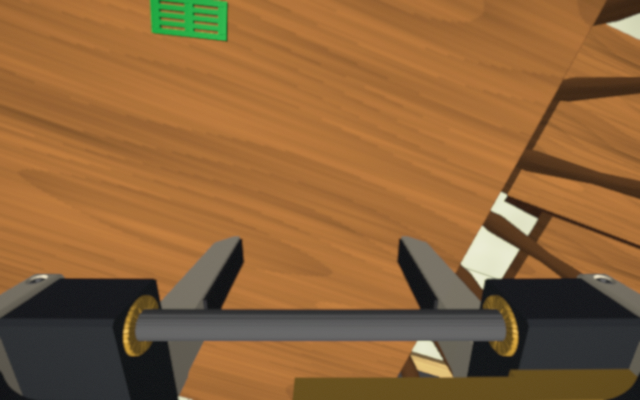

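The arm has not moved, because both move calls were refused. The picture shows only the green look-alike at (190,18) and the gripper. I'll give every field in each row.

Request:
play_rows(increments=[{"claw": 0,"dx": 0.35,"dy": -0.17,"dz": 0,"wx": 0,"wy": 0,"wz": 0},{"claw": 0,"dx": 0.7,"dy": -0.35,"dz": 0,"wx": 0,"wy": 0,"wz": 0},{"claw": 0,"dx": 1,"dy": -0.5,"dz": 0,"wx": 0,"wy": 0,"wz": 0}])

```text
clock: 0.95
position: [0.2743, -0.4254, 0.1906]
tool_rot: [-3.141, -0.0, 0.346]
wrist_force: [1.3, -0.7, 0.2]
grip_width: 0.0778
grip_force: 0.0
```

Request:
play_rows(increments=[{"claw": 0,"dx": 0.35,"dy": -0.17,"dz": 0,"wx": 0,"wy": 0,"wz": 0},{"claw": 0,"dx": 0.7,"dy": -0.35,"dz": 0,"wx": 0,"wy": 0,"wz": 0},{"claw": 0,"dx": 1,"dy": -0.5,"dz": 0,"wx": 0,"wy": 0,"wz": -0.078},{"claw": 0,"dx": 1,"dy": -0.5,"dz": 0,"wx": 0,"wy": 0,"wz": -0.078},{"claw": 0,"dx": 1,"dy": -0.5,"dz": 0,"wx": 0,"wy": 0,"wz": -0.078}])

```text
clock: 1.37
position: [0.3679, -0.3265, 0.191]
tool_rot: [3.141, -0.001, 0.475]
wrist_force: [0.2, -0.6, 0.1]
grip_width: 0.0442
grip_force: 0.0
```

```bash
python3 - <<'E'
from h import *
o,p,d=look("w2");go([490,-198,191],R.from_euler("xyz",[180,0,27],degrees=True))
print(r.boxes_of("slab_mid","wrist"))
E
```

```text
t 1.42 pos [ 366.8 -328.2  191. ] rot [180.    0.   27.1] F [-1.2 -0.4 -0.6] d [ 1.409e+00 -4.980e-01 -1.000e-03] w [0.    0.    0.001]
[{'extent': [231.6, 1.8, 291.5, 41.9], 'conf': 0.76}, {'extent': [179.0, 109.0, 248.9, 179.9], 'conf': 0.74}, {'extent': [262.9, 192.6, 327.3, 229.2], 'conf': 0.72}, {'extent': [366.3, 27.5, 422.5, 143.5], 'conf': 0.7}, {'extent': [489.1, 0.4, 552.1, 37.6], 'conf': 0.58}]
```

View pics/w2.png

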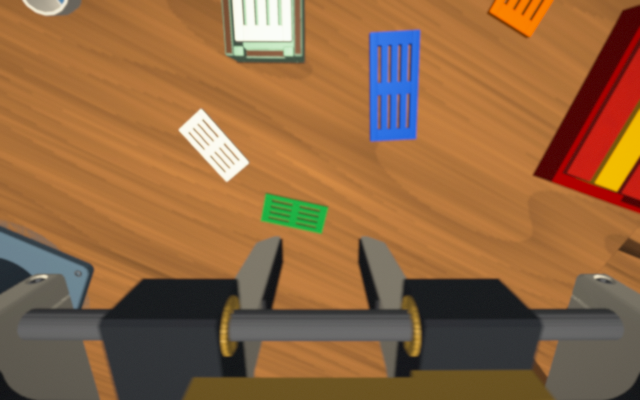

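The wrist picture shows the boat and slab at (262,25) with the notch end facing the robot at (262,48). The small white, green, blue and orange look-alikes all lie loose. I'll move closer and measure again.

Request:
play_rows(increments=[{"claw": 0,"dx": 0.25,"dy": -0.25,"dz": 0,"wx": 0,"wy": 0,"wz": 0},{"claw": 0,"dx": 0.5,"dy": -0.5,"dz": 0,"wx": 0,"wy": 0,"wz": 0},{"claw": 0,"dx": 0.5,"dy": -0.5,"dz": 0,"wx": 0,"wy": 0,"wz": 0},{"claw": 0,"dx": 0.5,"dy": -0.5,"dz": 0,"wx": 0,"wy": 0,"wz": 0}])

```text
clock: 1.8
position: [0.3921, -0.2481, 0.1909]
tool_rot: [3.141, 0.0, 0.472]
wrist_force: [-0.2, -1.0, -0.1]
grip_width: 0.0095
grip_force: 0.0
```

```bash
python3 - <<'E'
from h import *
o,p,d=look("w3");cm=cam("wrist",o)
hsv=cv2.cvtColor(p,cv2.COLOR_BGR2HSV)
for e in r.boxes_of("slab_mid","wrist"): 
    x=e["extent"];print(np.round(x),round(e["conf"],2),plane([[(x[0]+x[2])/2,(x[1]+x[3])/2]],.05,cm).round(3))
s=(hsv[...,2]>185)&(hsv[...,1]<45);s[260:]=0
s=cv2.morphologyEx(s.astype(np.uint8),cv2.MORPH_CLOSE,np.ones((11,11)));s=largest(s)
print("slab",rect(s,.05,cm)[:3]);v,u=np.nonzero(s);print(u.min(),u.max(),v.min(),v.max())
go([490.1,-198,111],R.from_euler("xyz",[180,0,27],degrees=True));print(r.observe()["grip_width"])
c=p[0:260,180:480].copy();cv2.imwrite("pics/w3c.png",cv2.resize(c,None,fx=2,fy=2))
E
```

```text
[414.  84. 465. 187.] 0.91 [[ 0.497 -0.339  0.05 ]]
[311. 234. 370. 266.] 0.84 [[ 0.329 -0.309  0.05 ]]
[530.   0. 631.  94.] 0.77 [[ 0.635 -0.417  0.05 ]]
[233. 160. 297. 221.] 0.64 [[ 0.355 -0.197  0.05 ]]
slab (array([ 507.2, -191.5]), array([103.2,  58.5]), 27.05)
292 351 0 112
t 1.9 pos [ 391.9 -249.9  190.9] rot [179.9   0.   26.9] F [ 0.1 -0.8 -0.3] d [ 0.926 -0.016  0.665] w [ 0.001  0.    -0.001]
0.002384573786173672
```

View pics/w3c.png

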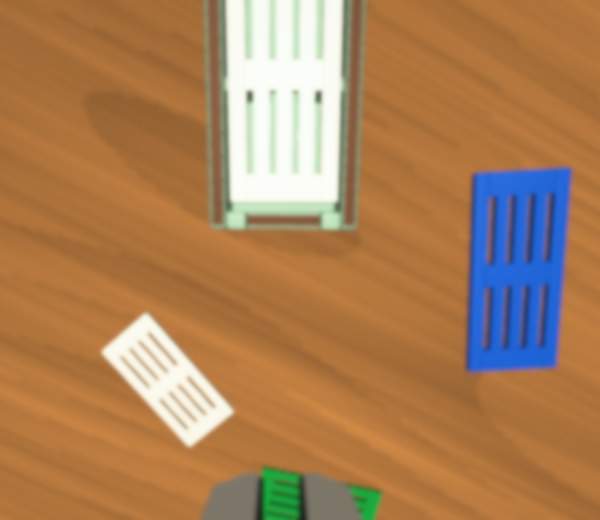

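The close crop confirms it: the white slab sits in the green basin with its notch end at crop (283,215). The position agrees with the top camera to about 1 mm, so I'll go above the press point.

Request:
play_rows(increments=[{"claw": 0,"dx": 0.3,"dy": 0,"dz": 0.1,"wx": 0,"wy": 0,"wz": 0},{"claw": 0,"dx": 0.6,"dy": 0,"dz": 0.3,"wx": 0,"wy": 0,"wz": 0},{"claw": 0,"dx": 0.85,"dy": -0.008,"dz": 0.5,"wx": 0,"wy": 0,"wz": 0},{"claw": 0,"dx": 0.925,"dy": -0.008,"dz": 0.75,"wx": 0,"wy": 0,"wz": 0},{"claw": 0,"dx": 0.925,"dy": -0.008,"dz": 0.95,"wx": 0,"wy": 0,"wz": 0},{"claw": 0,"dx": 0.925,"dy": -0.008,"dz": 0.95,"wx": 0,"wy": 0,"wz": 0},{"claw": 0,"dx": 0.925,"dy": -0.008,"dz": 0.95,"wx": 0,"wy": 0,"wz": 0}])

```text
clock: 2.48
position: [0.4897, -0.1981, 0.0756]
tool_rot: [-3.139, 0.002, 0.469]
wrist_force: [-0.3, 0.1, 1.2]
grip_width: 0.0005
grip_force: 0.0
```

```bash
python3 - <<'E'
from h import *
go([490.4,-198.7,46],R.from_euler("xyz",[180,0,27],degrees=True))
E
```

```text
t 2.48 pos [ 489.7 -198.1   75.6] rot [-1.798e+02  1.000e-01  2.690e+01] F [-0.3  0.1  1.2] d [0.004 0.008 0.247] w [-0.002  0.001 -0.001]
```

Request:
play_rows(increments=[{"claw": 0,"dx": 0,"dy": 0.004,"dz": 0.06,"wx": 0,"wy": 0,"wz": 0},{"claw": 0,"dx": 0,"dy": 0.004,"dz": 0.1,"wx": 0,"wy": 0,"wz": 0},{"claw": 0,"dx": 0,"dy": 0.004,"dz": 0.13,"wx": 0,"wy": 0,"wz": 0},{"claw": 0,"dx": 0,"dy": 0.004,"dz": 0.15,"wx": 0,"wy": 0,"wz": 0},{"claw": 0,"dx": 0,"dy": 0.004,"dz": 0.17,"wx": 0,"wy": 0,"wz": 0},{"claw": 0,"dx": 0,"dy": 0.004,"dz": 0.185,"wx": 0,"wy": 0,"wz": 0},{"claw": 0,"dx": 0,"dy": 0.004,"dz": 0.2,"wx": 0,"wy": 0,"wz": 0}])

```text
clock: 3.07
position: [0.4913, -0.1973, 0.0529]
tool_rot: [3.141, -0.0, 0.471]
wrist_force: [0.9, 0.4, 0.1]
grip_width: 0.0009
grip_force: 0.0
```

Request:
play_rows(increments=[{"claw": 0,"dx": 0,"dy": 0,"dz": 0.01,"wx": 0,"wy": 0,"wz": 0},{"claw": 0,"dx": 0,"dy": 0,"dz": 0.02,"wx": 0,"wy": 0,"wz": 0},{"claw": 0,"dx": 0,"dy": 0,"dz": 0.03,"wx": 0,"wy": 0,"wz": 0},{"claw": 0,"dx": 0,"dy": 0,"dz": 0.035,"wx": 0,"wy": 0,"wz": 0},{"claw": 0,"dx": 0,"dy": 0,"dz": 0.035,"wx": 0,"wy": 0,"wz": 0}])

```text
clock: 3.48
position: [0.4911, -0.1971, 0.0484]
tool_rot: [-3.141, 0.0, 0.471]
wrist_force: [0.8, 0.5, -0.1]
grip_width: 0.0007
grip_force: 0.0
```

Request:
play_rows(increments=[{"claw": 0,"dx": 0,"dy": 0,"dz": 0.01,"wx": 0,"wy": 0,"wz": 0},{"claw": 0,"dx": 0,"dy": 0,"dz": 0.015,"wx": 0,"wy": 0,"wz": 0},{"claw": 0,"dx": 0,"dy": 0,"dz": 0.02,"wx": 0,"wy": 0,"wz": 0},{"claw": 0,"dx": 0,"dy": 0,"dz": 0.02,"wx": 0,"wy": 0,"wz": 0}])

```text
clock: 3.82
position: [0.4911, -0.1972, 0.046]
tool_rot: [-3.141, 0.0, 0.471]
wrist_force: [-0.3, -0.8, 0.0]
grip_width: 0.0006
grip_force: 0.0
```

```bash
python3 - <<'E'
from h import *
o,p,d=look("w4");print(o["position"],o["wrist_force"])
p,d2=r.snapshot("scene");cv2.imwrite("pics/s4.png",p)
c=cv2.resize(p[170:270,240:370],None,fx=4,fy=4,interpolation=cv2.INTER_CUBIC)
cv2.imwrite("pics/s4c.png",c)
E
```

```text
[ 0.49106081 -0.19716826  0.04601546] [-0.27371076 -0.75849992  0.01338527]
```

View pics/w4.png

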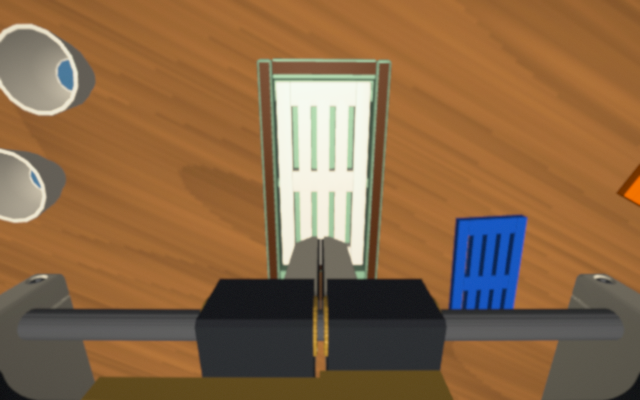

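```bash
python3 - <<'E'
from h import *
q=np.load("w4_o.npy");cm=cam("wrist",dict(position=q[:3],tool_rot=q[3:]));d=np.load("w4.npy")
u=np.array([np.array([[c,v]]) for v in (88,98,175,180,260) for c in (285,323,355)]).reshape(-1,2)
P=depthpts(u,d,cm);m=np.array([.526,-.1805,0]);c,s=np.cos(np.radians(27)),np.sin(np.radians(27))
for a,x in zip(u,P): e=x-m;print(a,(1000*np.array([c*e[0]+s*e[1],-s*e[0]+c*e[1],e[2]])).round(1))
P=depthpts([[300,72],[265,150],[380,150]],d,cm);print(P.round(3))
E
```

```text
[285  88] [54.5 21.1 48.6]
[323  88] [54.5 -1.3 49.1]
[355  88] [ 54.5 -20.1  48.2]
[285  98] [48.9 21.2 49.2]
[323  98] [48.9 -1.3 48.8]
[355  98] [ 48.9 -20.1  50. ]
[285 175] [ 2.4 22.7 49.5]
[323 175] [ 2.3 -1.4 48.8]
[355 175] [  2.5 -21.8  49.6]
[285 180] [-1.  22.9 49. ]
[323 180] [-1.1 -1.5 48.5]
[355 180] [ -0.7 -21.8  50.1]
[285 260] [-58.   24.8  49.3]
[323 260] [-31.1  -1.2  99.1]
[355 260] [-58.2 -24.   48.8]
[[ 0.577 -0.141  0.05 ]
 [ 0.526 -0.141  0.049]
 [ 0.559 -0.205  0.05 ]]
```

```bash
python3 - <<'E'
from h import *
q=np.load("w4_o.npy");cm=cam("wrist",dict(position=q[:3],tool_rot=q[3:]));d=np.load("w4.npy")
u=[[c,v] for v in (232,236,240,244,250,256,264,272) for c in (300,312,330,342)]
P=depthpts(u,d,cm);T=R.from_euler("xyz",q[3:]).inv().apply(P-q[:3])*1000
for a,x,t in zip(u,P,T): print(a,round(float(d[a[1],a[0]]),3),(x*1000).round(),t.round(1))
print(r.get_calibration("wrist")["mount"])
E
```

```text
[300, 232] 0.253 [ 468. -191.    5.] [-17.1 -16.1  40.8]
[312, 232] 0.253 [ 473. -199.    5.] [-17.1  -6.1  40.6]
[330, 232] 0.253 [ 480. -213.    6.] [-16.8   8.8  40. ]
[342, 232] 0.206 [ 500. -210.   49.] [ 1.7 15.4 -3.1]
[300, 236] 0.254 [ 465. -192.    5.] [-20.7 -16.2  40.6]
[312, 236] 0.254 [ 470. -201.    6.] [-20.5  -6.2  40.2]
[330, 236] 0.254 [ 477. -214.    6.] [-20.5   8.8  40.2]
[342, 236] 0.206 [ 497. -211.   50.] [-0.9 15.4 -3.8]
[300, 240] 0.256 [ 462. -194.    5.] [-24.7 -16.3  41.5]
[312, 240] 0.176 [ 497. -189.   78.] [  9.1  -4.  -32. ]
[330, 240] 0.175 [ 502. -199.   79.] [  9.5   6.4 -32.8]
[342, 240] 0.207 [ 495. -213.   50.] [-3.9 15.5 -3.7]
[300, 244] 0.171 [ 495. -184.   84.] [  9.3 -10.6 -37.7]
[312, 244] 0.171 [ 497. -190.   83.] [  9.1  -3.9 -37.3]
[330, 244] 0.171 [ 502. -199.   84.] [  9.2   6.2 -37.5]
[342, 244] 0.17 [ 505. -204.   84.] [  9.4  12.9 -37.9]
[300, 250] 0.164 [ 494. -184.   90.] [  9.  -10.2 -44.5]
[312, 250] 0.163 [ 498. -190.   91.] [  9.5  -3.7 -45.5]
[330, 250] 0.163 [ 502. -198.   92.] [  9.7   6.  -45.8]
[342, 250] 0.165 [ 505. -20
[... 280 characters left out ...]
. -185.  106.] [  9.3  -9.1 -60.2]
[312, 264] 0.15 [ 497. -190.  105.] [  8.7  -3.3 -59.2]
[330, 264] 0.149 [ 502. -198.  106.] [  9.3   5.5 -60.2]
[342, 264] 0.15 [ 504. -203.  105.] [  8.9  11.5 -59.4]
[300, 272] 0.142 [ 495. -185.  114.] [  9.3  -8.7 -67.7]
[312, 272] 0.142 [ 498. -190.  114.] [  9.2  -3.1 -67.5]
[330, 272] 0.142 [ 502. -198.  113.] [  9.1   5.3 -67.3]
[342, 272] 0.143 [ 504. -203.  113.] [  8.9  11.  -66.9]
[[ 5.97996495e-04 -9.54922256e-01 -2.96855397e-01  8.34273682e-02]
 [ 9.99999278e-01  8.80361383e-04 -8.17504476e-04  8.17233792e-04]
 [ 1.04199325e-03 -2.96854693e-01  9.54922094e-01 -1.93259305e-01]
 [ 0.00000000e+00  0.00000000e+00  0.00000000e+00  1.00000000e+00]]
```

View pics/s4c.png

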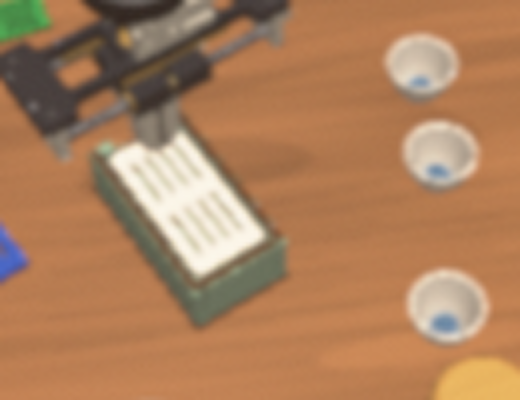

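```bash
python3 - <<'E'
from h import *
k=r.get_calibration("scene");K,D,_,_=cam("scene")
P=np.float64([[.491,-.197,z] for z in (.035,.05,.078,.12)])
a=cv2.projectPoints(P,k["rvec"],k["tvec"],K,D)[0][:,0];print(a,(a-[240,170])*4)
o=r.observe();print(o["q"],o["position"],o["joint_torque"])
E
```

```text
[[280.17054356 212.92042564]
 [279.7869924  210.0373926 ]
 [279.04768116 204.47667662]
 [277.87799357 195.66932603]] [[160.68217425 171.68170255]
 [159.1479696  160.1495704 ]
 [156.19072462 137.90670647]
 [151.51197428 102.67730412]]
[-5.92817636e-01  3.65420435e-01  1.77359683e+00 -1.19823080e-05
  1.00262720e+00  5.06734810e-01] [ 0.49111836 -0.19724841  0.04612733] [ 2.01291776e-03 -4.44537592e+01 -2.31071252e+01  6.38205931e-02
 -2.52416264e-02 -2.12399323e-05]
```

The scene crop and the wrist depth agree: the fingertips end near z = 77 mm, about 30 mm behind the reported TCP instead of 11 mm ahead of it. So nothing has been touched and the slab is still level. I'll go down further and watch the force.

Request:
play_rows(increments=[{"claw": 0,"dx": 0,"dy": 0,"dz": 0.05,"wx": 0,"wy": 0,"wz": 0},{"claw": 0,"dx": 0,"dy": 0,"dz": 0.1,"wx": 0,"wy": 0,"wz": 0},{"claw": 0,"dx": 0,"dy": 0,"dz": 0.14,"wx": 0,"wy": 0,"wz": 0},{"claw": 0,"dx": 0,"dy": 0,"dz": 0.17,"wx": 0,"wy": 0,"wz": 0},{"claw": 0,"dx": 0,"dy": 0,"dz": 0.19,"wx": 0,"wy": 0,"wz": 0},{"claw": 0,"dx": 0,"dy": 0,"dz": 0.2,"wx": 0,"wy": 0,"wz": 0},{"claw": 0,"dx": 0,"dy": 0,"dz": 0.2,"wx": 0,"wy": 0,"wz": 0}])

```text
clock: 4.5
position: [0.4909, -0.1971, 0.0218]
tool_rot: [-3.141, 0.0, 0.471]
wrist_force: [-0.1, 1.2, 1.1]
grip_width: 0.0004
grip_force: 0.2
```

```bash
cat >> h.py <<'E'
B=np.array([.526,-.1805,0]);A=np.radians(27)
def boat(P):
    e=P-B;c,s=np.cos(A),np.sin(A);return 1000*np.c_[c*e[:,0]+s*e[:,1],-s*e[:,0]+c*e[:,1],e[:,2]]
def slabfit(p,d,o,vmax=400):
    cm=cam("wrist",o);hsv=cv2.cvtColor(p,cv2.COLOR_BGR2HSV)
    m=(hsv[...,2]>160)&(hsv[...,1]<45)&(d>0);m[vmax:]=0;v,u=np.nonzero(m);return boat(depthpts(np.c_[u,v],d,cm))
E
python3 - <<'E'
from h import *
o,p,d=look("w5");P=slabfit(p,d,o,232);P=P[(abs(P[:,1])<24)&(abs(P[:,0])<62)&(P[:,2]>25)]
print(o["position"],o["wrist_force"])
for a in range(-60,60,20):
    q=P[(P[:,0]>a)&(P[:,0]<a+20)]; print(a,len(q),np.median(q[:,2]) if len(q) else None)
E
```

```text
[ 0.49092017 -0.19706908  0.02176265] [-0.0638164   1.23575467  1.12560823]
-60 0 None
-40 576 48.84686068279108
-20 2292 49.310974634128506
0 2439 49.7349081741143
20 2437 50.28418864501288
40 3347 50.7779868723475
```

The slab is just starting to tip, so the tips lie about 28 mm above the reported TCP. I'll continue.

Request:
play_rows(increments=[{"claw": 0,"dx": 0,"dy": 0,"dz": 0.02,"wx": 0,"wy": 0,"wz": 0},{"claw": 0,"dx": 0,"dy": 0,"dz": 0.04,"wx": 0,"wy": 0,"wz": 0},{"claw": 0,"dx": 0,"dy": 0,"dz": 0.06,"wx": 0,"wy": 0,"wz": 0},{"claw": 0,"dx": 0,"dy": 0,"dz": 0.075,"wx": 0,"wy": 0,"wz": 0},{"claw": 0,"dx": 0,"dy": 0,"dz": 0.09,"wx": 0,"wy": 0,"wz": 0},{"claw": 0,"dx": 0,"dy": 0,"dz": 0.1,"wx": 0,"wy": 0,"wz": 0},{"claw": 0,"dx": 0,"dy": 0,"dz": 0.1,"wx": 0,"wy": 0,"wz": 0}])

```text
clock: 5.13
position: [0.4909, -0.1971, 0.0098]
tool_rot: [-3.141, 0.0, 0.471]
wrist_force: [0.9, -0.1, 0.1]
grip_width: 0.0006
grip_force: 0.0
```

```bash
cat >> h.py <<'E'
def tilt(name,vmax=232):
    o,p,d=look(name);P=slabfit(p,d,o,vmax);P=P[(abs(P[:,1])<24)&(abs(P[:,0])<75)&(P[:,2]>25)]
    print(o["clock"],o["position"].round(4),o["wrist_force"].round(1))
    for _ in range(3):
        f=np.polyfit(P[:,0],P[:,2],1);e=P[:,2]-np.polyval(f,P[:,0]);P=P[abs(e)<4]
    print("tilt",np.degrees(np.arctan(f[0])).round(1),"z0",f[1].round(1),"x",P[:,0].min().round(1),P[:,0].max().round(1),"y",np.percentile(P[:,1],[1,99]).round(1),len(P))
    return P
E
python3 -c 'from h import *;tilt("w6")'
```

```text
5.1333 [ 0.4909 -0.1971  0.0098] [ 0.9 -0.1  0.1]
tilt 31.5 z0 56.0 x -4.5 17.3 y [-23.6  23.6] 1448
```

Request:
play_rows(increments=[{"claw": 0,"dx": 0,"dy": 0,"dz": 0.01,"wx": 0,"wy": 0,"wz": 0},{"claw": 0,"dx": 0,"dy": 0,"dz": 0.02,"wx": 0,"wy": 0,"wz": 0},{"claw": 0,"dx": 0,"dy": 0,"dz": 0.025,"wx": 0,"wy": 0,"wz": 0},{"claw": 0,"dx": 0,"dy": 0,"dz": 0.025,"wx": 0,"wy": 0,"wz": 0}])

```text
clock: 5.52
position: [0.4917, -0.1973, 0.0085]
tool_rot: [3.141, -0.001, 0.471]
wrist_force: [-2.8, 2.4, 11.4]
grip_width: 0.0002
grip_force: 5.2
```

```bash
python3 -c 'from h import *;tilt("w7")'
```

```text
5.5167 [ 0.4917 -0.1973  0.0085] [-2.8  2.4 11.4]
tilt 31.7 z0 55.7 x -5.1 15.2 y [-23.7  23.8] 1439
```

The slab has bottomed on the floor at 11 N. I'll retreat straight up, then open the gripper and look.

Request:
play_rows(increments=[{"claw": 0,"dx": 0,"dy": 0,"dz": -0.05,"wx": 0,"wy": 0,"wz": 0},{"claw": 0,"dx": 0,"dy": 0,"dz": -0.15,"wx": 0,"wy": 0,"wz": 0},{"claw": 0,"dx": 0,"dy": 0,"dz": -0.4,"wx": 0,"wy": 0,"wz": 0},{"claw": 1,"dx": 0,"dy": 0,"dz": -0.7,"wx": 0,"wy": 0,"wz": 0},{"claw": 1,"dx": 0,"dy": 0,"dz": -0.9,"wx": 0,"wy": 0,"wz": 0},{"claw": 1,"dx": -0.3,"dy": 0,"dz": -0.9,"wx": 0,"wy": 0,"wz": 0},{"claw": 1,"dx": -0.3,"dy": 0,"dz": -0.9,"wx": 0,"wy": 0,"wz": 0}])

```text
clock: 6.15
position: [0.457, -0.2153, 0.1169]
tool_rot: [3.139, 0.001, 0.471]
wrist_force: [-0.5, 0.1, -1.1]
grip_width: 0.0226
grip_force: 0.0
```

```bash
python3 - <<'E'
from h import *
P=tilt("w8",225)
E
```

```text
6.15 [ 0.457  -0.2153  0.1169] [-0.5  0.1 -1.1]
tilt 31.1 z0 55.2 x -21.8 10.1 y [-23.6  23.7] 1155
```

View pics/w8.png

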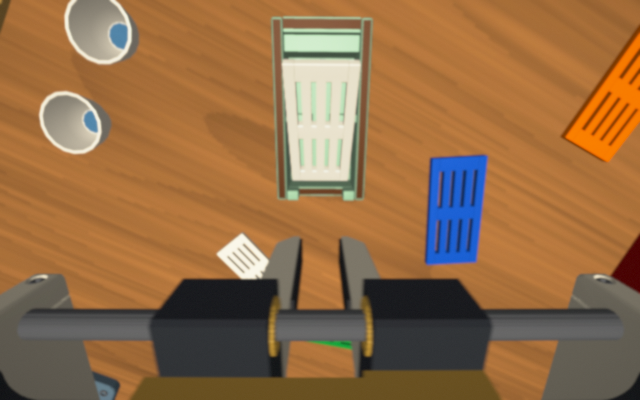

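The slab stays tipped: its raised end is at (322,60) and its low end at (320,182). Now I'll fit its plane and ends accurately.

```bash
python3 - <<'E'
from h import *
q=np.load("w8_o.npy");o=dict(position=q[:3],tool_rot=q[3:]);d=np.load("w8.npy");p=cv2.imread("pics/w8.png")
hsv=cv2.cvtColor(p,cv2.COLOR_BGR2HSV);print(p[68,322],p[120,293],p[42,322])
m=np.zeros(d.shape,bool);m[55:187,278:362]=1;m&=(hsv[...,1]<40)&(hsv[...,2]>150)&(d>0)
v,u=np.nonzero(m);P=boat(depthpts(np.c_[u,v],d,cam("wrist",o)))
a,b=np.tan(np.radians(31)),55.2
for t in (8,4,3,3):
    k=abs(P[:,2]-a*P[:,0]-b)<t;a,b=np.polyfit(P[k,0],P[k,2],1)
Q=P[k];th=np.arctan(a);print("tilt",np.degrees(th),"z0",b,len(Q))
# along-slab coordinate
s=Q[:,0]*np.cos(th)+(Q[:,2]-b)*np.sin(th)
lo,hi=np.percentile(s,[.3,99.7]);print("s",lo,hi,hi-lo,"x ends",lo*np.cos(th),hi*np.cos(th),"z",b+lo*np.sin(th),b+hi*np.sin(th))
for x0,x1 in((lo,lo+30),(hi-30,hi)):
    w=Q[(s>x0)&(s<x1)];print("y",np.percentile(w[:,1],[.5,99.5]).round(1))
for px in ([250,300],[320,325],[240,340],[290,260],[350,260],[285,245],[100,320],[320,390],[30,300]):
    T=R.from_euler("xyz",q[3:]).inv().apply(depthpts([px],d,cam("wrist",o))-q[:3])*1000;print(px,T.round(1))
E
```

```text
[204 225 232] [204 226 233] [206 237 210]
tilt 33.1422421307362 z0 55.78548444913037 6497
s -78.12847715919467 40.610053685805724 118.7385308450004 x ends -65.41821363070369 34.003442332034936 z 13.071127745764038 77.98778995860387
y [-28.3  26.8]
y [-28.6  26.4]
[250, 300] [[  36.1  -17.1 -126.8]]
[320, 325] [[  30.2    0.7 -128.8]]
[240, 340] [[  31.6  -17.8 -135.6]]
[290, 260] [[  9.2 -14.4 -56. ]]
[350, 260] [[  9.1  15.7 -55.8]]
[285, 245] [[  9.4 -18.8 -39.2]]
[100, 320] [[  30.6  -56.  -127.8]]
[320, 390] [[  23.1    0.8 -141.3]]
[30, 300] [[  33.8  -76.9 -124. ]]
```

```bash
cat >> h.py <<'E'
def boatw(x,y,z):
    c,s=np.cos(A),np.sin(A);return B*1000+[c*x-s*y,s*x+c*y,z]
E
python3 - <<'E'
from h import *
T=R.from_euler("xyz",[180,-33.1,27],degrees=True)
go(boatw(1.7,-1,95),T);print(r.observe()["grip_width"])
E
```

```text
t 6.2 pos [ 457.8 -214.4  116. ] rot [179.9   0.   26.9] F [ 0.4 -0.1  0.2] d [0.649 0.013 0.175] w [ 0.001  0.368 -0.001]
0.026527576517207597
```

Request:
play_rows(increments=[{"claw": 1,"dx": 0.15,"dy": 0.013,"dz": 0,"wx": 0,"wy": 0.08,"wz": 0},{"claw": 1,"dx": 0.3,"dy": 0.013,"dz": 0.03,"wx": 0,"wy": 0.16,"wz": 0},{"claw": 1,"dx": 0.45,"dy": 0.013,"dz": 0.08,"wx": 0,"wy": 0.24,"wz": 0},{"claw": 1,"dx": 0.6,"dy": 0.013,"dz": 0.13,"wx": 0,"wy": 0.31,"wz": 0},{"claw": 1,"dx": 0.65,"dy": 0.013,"dz": 0.175,"wx": 0,"wy": 0.368,"wz": 0},{"claw": 1,"dx": 0.65,"dy": 0.013,"dz": 0.175,"wx": 0,"wy": 0.368,"wz": 0},{"claw": 1,"dx": 0.65,"dy": 0.013,"dz": 0.175,"wx": 0,"wy": 0.368,"wz": 0},{"claw": 1,"dx": 0.65,"dy": 0.013,"dz": 0.175,"wx": 0,"wy": 0.368,"wz": 0}])

```text
clock: 6.87
position: [0.5293, -0.1799, 0.0942]
tool_rot: [-3.141, -0.576, 0.47]
wrist_force: [-0.0, -0.1, 0.4]
grip_width: 0.0803
grip_force: 0.0
```

```bash
python3 - <<'E'
from h import *
o,p,d=look("w9");T=R.from_euler("xyz",[180,-33.1,27],degrees=True)
go(boatw(40,-1,36.5),T);print(o["grip_width"])
hsv=cv2.cvtColor(p,cv2.COLOR_BGR2HSV)
m=(hsv[...,1]<40)&(hsv[...,2]>150)&(d>0);v,u=np.nonzero(m);P=boat(depthpts(np.c_[u,v],d,cam("wrist",o)))
k=(abs(P[:,1])<32)&(abs(P[:,2]-.653*P[:,0]-55.8)<6);P=P[k]
a,b=np.polyfit(P[:,0],P[:,2],1);th=np.arctan(a);s=P[:,0]*np.cos(th)+(P[:,2]-b)*np.sin(th)
print(np.degrees(th),b,np.percentile(s,[.3,99.7]),np.percentile(P[:,1],[.5,99.5]),len(P))
# edges in tool frame: highest
Q=R.from_euler("xyz",o["tool_rot"]).inv()
E
```

```text
t 6.92 pos [ 529.8 -179.9   94.7] rot [179.9 -33.   27.1] F [ 0.7 -0.5  0. ] d [-0.01  -0.002  0.572] w [0.    0.001 0.001]
0.08033671639213988
33.30118051130367 55.563287583445366 [-61.10692038  40.2259965 ] [-28.6004432  26.7156873] 6204
```

View pics/w9.png

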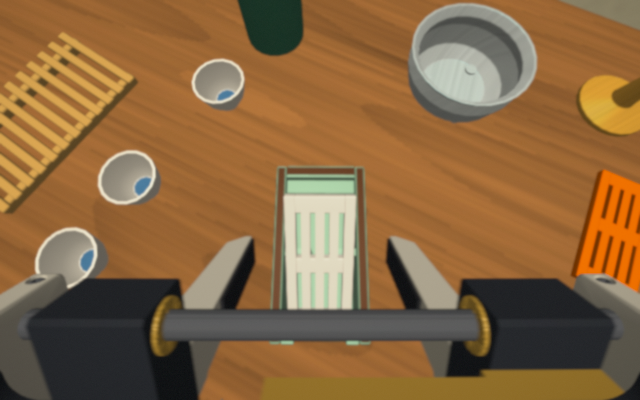

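The slab lies centred between the open fingers, with its raised end at (322,196), and the measurement repeats to 0.5 mm. I'll advance along the tool axis and grip.

Request:
play_rows(increments=[{"claw": 1,"dx": -0.01,"dy": 0,"dz": 0.15,"wx": 0,"wy": 0,"wz": 0},{"claw": 1,"dx": -0.01,"dy": 0,"dz": 0.3,"wx": 0,"wy": 0,"wz": 0},{"claw": 1,"dx": -0.01,"dy": 0,"dz": 0.42,"wx": 0,"wy": 0,"wz": 0},{"claw": 1,"dx": -0.01,"dy": 0,"dz": 0.5,"wx": 0,"wy": 0,"wz": 0},{"claw": 1,"dx": -0.01,"dy": 0,"dz": 0.55,"wx": 0,"wy": 0,"wz": 0},{"claw": 1,"dx": -0.01,"dy": 0,"dz": 0.572,"wx": 0,"wy": 0,"wz": 0},{"claw": 1,"dx": -0.01,"dy": 0,"dz": 0.572,"wx": 0,"wy": 0,"wz": 0},{"claw": 1,"dx": -0.01,"dy": 0,"dz": 0.572,"wx": 0,"wy": 0,"wz": 0}])

```text
clock: 7.58
position: [0.5621, -0.1631, 0.0365]
tool_rot: [3.141, -0.578, 0.472]
wrist_force: [0.5, -0.7, 0.5]
grip_width: 0.0933
grip_force: 0.0
```

```bash
python3 - <<'E'
from h import *
o,p,d=look("w10");T=R.from_euler("xyz",[180,-33.1,27],degrees=True)
go(boatw(40,-1,36.5),T);print(o["grip_width"])
s,_=r.snapshot("scene");a=cv2.resize(s[175:265,235:355],(480,360),interpolation=cv2.INTER_CUBIC)
b=cv2.resize(p[100:400,160:480],(320,300));c=np.zeros((360,800,3),np.uint8);c[:,:480]=a;c[:300,480:]=b
cv2.imwrite("pics/v10.png",c)
E
```

```text
t 7.63 pos [ 562.  -163.3   36.6] rot [179.9 -33.1  27. ] F [-0.1 -0.2  0.6] d [ 0.    -0.     0.001] w [ 0. -0.  0.]
0.09327975780005905
```

View pics/v10.png

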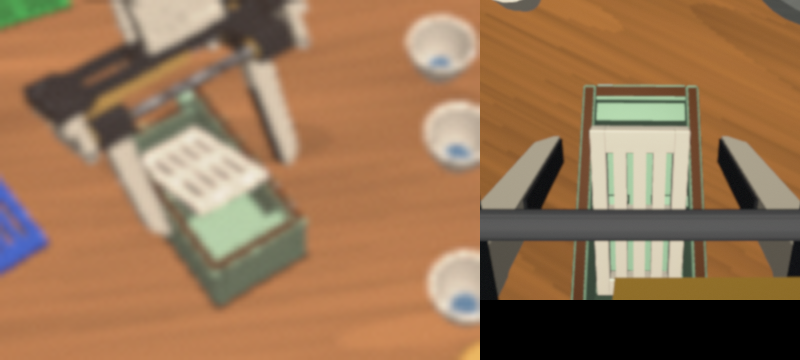

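The fingers straddle the raised part, with tips near crop (160,230) and (290,160), level with the slab. I'll close.

Request:
play_rows(increments=[{"claw": 0.3,"dx": 0,"dy": 0,"dz": 0,"wx": 0,"wy": 0,"wz": 0},{"claw": 0.3,"dx": 0,"dy": 0,"dz": 0,"wx": 0,"wy": 0,"wz": 0},{"claw": 0.3,"dx": 0,"dy": 0,"dz": 0,"wx": 0,"wy": 0,"wz": 0},{"claw": 0.3,"dx": 0,"dy": 0,"dz": 0,"wx": 0,"wy": 0,"wz": 0},{"claw": 0.3,"dx": 0,"dy": 0,"dz": 0,"wx": 0,"wy": 0,"wz": 0},{"claw": 0.3,"dx": 0,"dy": 0,"dz": 0,"wx": 0,"wy": 0,"wz": 0},{"claw": 0.3,"dx": 0,"dy": 0,"dz": 0,"wx": 0,"wy": 0,"wz": 0},{"claw": 0.3,"dx": 0,"dy": 0,"dz": 0,"wx": 0,"wy": 0,"wz": 0}], newtons=40)

```text
clock: 8.35
position: [0.5618, -0.163, 0.036]
tool_rot: [-3.142, -0.578, 0.471]
wrist_force: [-0.3, 0.0, -0.4]
grip_width: 0.0553
grip_force: 40.0
```

Request:
play_rows(increments=[{"claw": 0.3,"dx": 0.04,"dy": 0,"dz": -0.01,"wx": 0,"wy": 0,"wz": 0},{"claw": 0.3,"dx": 0.1,"dy": 0,"dz": -0.08,"wx": 0,"wy": 0,"wz": 0},{"claw": 0.3,"dx": 0.18,"dy": 0,"dz": -0.2,"wx": 0,"wy": 0,"wz": 0},{"claw": 0.3,"dx": 0.28,"dy": 0,"dz": -0.35,"wx": 0,"wy": 0,"wz": 0},{"claw": 0.3,"dx": 0.38,"dy": 0,"dz": -0.5,"wx": 0,"wy": 0,"wz": 0},{"claw": 0.3,"dx": 0.48,"dy": 0,"dz": -0.65,"wx": 0,"wy": 0,"wz": 0},{"claw": 0.3,"dx": 0.55,"dy": 0,"dz": -0.75,"wx": 0,"wy": 0,"wz": 0},{"claw": 0.3,"dx": 0.55,"dy": 0,"dz": -0.75,"wx": 0,"wy": 0,"wz": 0}])

```text
clock: 9.02
position: [0.5688, -0.1613, 0.1509]
tool_rot: [3.135, -0.58, 0.475]
wrist_force: [0.8, -0.4, -1.1]
grip_width: 0.0554
grip_force: 40.0
```

```bash
python3 - <<'E'
from h import *
o=r.observe();print(o["grip_width"],o["grip_force"])
# target: level slab over rack; yaw options
for yaw in(-6.83,27):
    go([526,150,150],R.from_euler("xyz",[180,0,yaw],degrees=True))
print(o["q"])
E
```

```text
0.05544561190783661 39.991031885147095
t 9.02 pos [ 568.8 -161.3  150.9] rot [179.6 -33.2  27.2] F [ 0.8 -0.4 -1.1] d [ 0.723 -2.473  0.466] w [-0.106 -0.359  0.366]
t 9.02 pos [ 568.8 -161.3  150.9] rot [179.6 -33.2  27.2] F [ 0.8 -0.4 -1.1] d [ 0.723 -2.473  0.466] w [ 0.003 -0.369  0.001]
[-0.84795756  0.19358441  1.90057856  0.68053341  1.00031187 -0.11448281]
```

Lifted and held. I'll level it in place, then carry it across.

Request:
play_rows(increments=[{"claw": 0.3,"dx": 0,"dy": 0,"dz": 0,"wx": 0,"wy": -0.07,"wz": 0},{"claw": 0.3,"dx": 0,"dy": 0,"dz": 0,"wx": 0,"wy": -0.14,"wz": 0},{"claw": 0.3,"dx": 0,"dy": 0,"dz": 0,"wx": 0,"wy": -0.21,"wz": 0},{"claw": 0.3,"dx": 0,"dy": 0,"dz": 0,"wx": 0,"wy": -0.28,"wz": 0},{"claw": 0.3,"dx": 0,"dy": 0,"dz": 0,"wx": 0,"wy": -0.34,"wz": 0},{"claw": 0.3,"dx": 0,"dy": 0,"dz": 0,"wx": 0,"wy": -0.369,"wz": 0},{"claw": 0.3,"dx": 0,"dy": 0,"dz": 0,"wx": 0,"wy": -0.369,"wz": 0},{"claw": 0.3,"dx": 0,"dy": 0,"dz": 0,"wx": 0,"wy": -0.369,"wz": 0}])

```text
clock: 9.68
position: [0.5672, -0.1588, 0.1456]
tool_rot: [-3.139, 0.002, 0.474]
wrist_force: [-0.9, -0.3, -1.1]
grip_width: 0.0555
grip_force: 40.0
```

```bash
cat >> h.py <<'E'
def held(name):  # slab pose in tool frame
    o,p,d=look(name);hsv=cv2.cvtColor(p,cv2.COLOR_BGR2HSV);cm=cam("wrist",o)
    m=(hsv[...,1]<45)&(hsv[...,2]>150)&(d>0);v,u=np.nonzero(m)
    T=R.from_euler("xyz",o["tool_rot"]).inv().apply(depthpts(np.c_[u,v],d,cm)-o["position"])*1000
    T=T[(abs(T[:,1])<32)&(abs(T[:,0])<130)&(abs(T[:,2]+38)<25)]
    for _ in range(4):
        f=np.polyfit(T[:,0],T[:,2],1);e=abs(T[:,2]-np.polyval(f,T[:,0]));T=T[e<max(3,2*np.median(e))]
    print("slope deg",np.degrees(np.arctan(f[0])).round(2),"z@0",f[1].round(1),"x",np.percentile(T[:,0],[.3,99.7]).round(1),"y",np.percentile(T[:,1],[.5,99.5]).round(1),len(T))
    w=T[T[:,0]>10];h=[np.percentile(w[(w[:,0]>a)&(w[:,0]<a+6)][:,1],[1,99]).round(1) for a in (6,12)];print(h)
    return o
E
python3 - <<'E'
from h import *
held("w11")
go([560,0,160],R.from_euler("xyz",[180,0,-6.83],degrees=True))
E
```

```text
slope deg -0.68 z@0 -38.3 x [-86.1  18.2] y [-26.9  28. ] 8239
[array([-26. ,  27.9]), array([-26. ,  27.6])]
t 9.73 pos [ 566.6 -159.4  145.9] rot [-1.799e+02  1.000e-01  2.710e+01] F [ 0.7 -0.5 -1.6] d [ 0.556 -1.208 -0.115] w [-0.001  0.001  0.377]
```

View pics/w11.png

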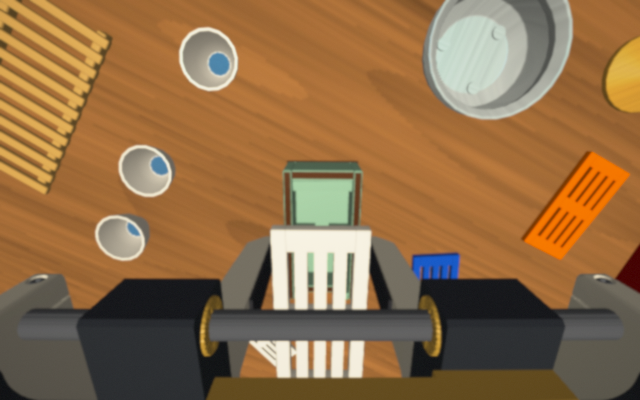

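The slab is held level within 0.7°, with its seat end at (321,230) and its slots up. Carrying it to the rack.

Request:
play_rows(increments=[{"claw": 0.3,"dx": 0.1,"dy": -0.2,"dz": -0.1,"wx": 0,"wy": 0,"wz": 0.06},{"claw": 0.3,"dx": 0.2,"dy": -0.4,"dz": -0.1,"wx": 0,"wy": 0,"wz": 0.12},{"claw": 0.3,"dx": 0.3,"dy": -0.6,"dz": -0.1,"wx": 0,"wy": 0,"wz": 0.18},{"claw": 0.3,"dx": 0.4,"dy": -0.8,"dz": -0.1,"wx": 0,"wy": 0,"wz": 0.25},{"claw": 0.3,"dx": 0.5,"dy": -1,"dz": -0.1,"wx": 0,"wy": 0,"wz": 0.31},{"claw": 0.3,"dx": 0.5,"dy": -1,"dz": -0.1,"wx": 0,"wy": 0,"wz": 0.377},{"claw": 0.3,"dx": 0.5,"dy": -1,"dz": -0.1,"wx": 0,"wy": 0,"wz": 0.377}])

```text
clock: 10.32
position: [0.5651, -0.0253, 0.1591]
tool_rot: [-3.141, 0.001, -0.124]
wrist_force: [0.3, -0.2, -1.4]
grip_width: 0.0557
grip_force: 40.0
```

```bash
python3 -c '
from h import *
go([559.4,151.9,100],R.from_euler("xyz",[180,0,-6.83],degrees=True))'
```

```text
t 10.32 pos [565.1 -25.3 159.1] rot [-1.8e+02  1.0e-01 -7.1e+00] F [ 0.3 -0.2 -1.4] d [-0.228 -1.46   0.494] w [-0.     0.001 -0.003]
```

Request:
play_rows(increments=[{"claw": 0.3,"dx": -0.04,"dy": -0.25,"dz": 0,"wx": 0,"wy": 0,"wz": -0.003},{"claw": 0.3,"dx": -0.08,"dy": -0.5,"dz": 0,"wx": 0,"wy": 0,"wz": -0.003},{"claw": 0.3,"dx": -0.12,"dy": -0.75,"dz": 0,"wx": 0,"wy": 0,"wz": -0.003},{"claw": 0.3,"dx": -0.16,"dy": -1,"dz": 0,"wx": 0,"wy": 0,"wz": -0.003},{"claw": 0.3,"dx": -0.16,"dy": -1,"dz": 0,"wx": 0,"wy": 0,"wz": -0.003}])

```text
clock: 10.73
position: [0.5606, 0.0987, 0.1591]
tool_rot: [-3.139, 0.002, -0.111]
wrist_force: [-0.8, 0.0, -1.7]
grip_width: 0.0556
grip_force: 40.0
```

Request:
play_rows(increments=[{"claw": 0.3,"dx": -0.03,"dy": -0.2,"dz": 0.1,"wx": 0,"wy": 0,"wz": 0},{"claw": 0.3,"dx": -0.07,"dy": -0.4,"dz": 0.25,"wx": 0,"wy": 0,"wz": 0},{"claw": 0.3,"dx": -0.07,"dy": -0.46,"dz": 0.4,"wx": 0,"wy": 0,"wz": 0},{"claw": 0.3,"dx": -0.07,"dy": -0.46,"dz": 0.49,"wx": 0,"wy": 0,"wz": 0},{"claw": 0.3,"dx": -0.07,"dy": -0.46,"dz": 0.49,"wx": 0,"wy": 0,"wz": 0},{"claw": 0.3,"dx": -0.07,"dy": -0.46,"dz": 0.49,"wx": 0,"wy": 0,"wz": 0}])

```text
clock: 11.23
position: [0.5594, 0.1493, 0.1]
tool_rot: [3.14, 0.003, -0.117]
wrist_force: [0.3, 0.2, -0.8]
grip_width: 0.0552
grip_force: 40.0
```

```bash
python3 - <<'E'
from h import *
held("w12");go([559.4,151.9,0],R.from_euler("xyz",[180,0,-6.83],degrees=True))
t,_=r.snapshot("top");cv2.imwrite("pics/t12.png",t)
w=cv2.imread("pics/w12.png");c=np.zeros((400,800,3),np.uint8);c[:,:480]=w[:,80:560];c[:,480:]=cv2.resize(t[140:270,170:274],(320,400));cv2.imwrite("pics/v12.png",c)
E
```

```text
slope deg -0.63 z@0 -38.3 x [-86.   18.5] y [-27.1  27.6] 7949
[array([-26.9,  27.5]), array([-26.3,  27.4])]
t 11.28 pos [560.1 149.5 100.9] rot [179.9   0.   -6.7] F [-0.6 -0.2 -1.8] d [-0.008 -0.02   0.841] w [0.001 0.001 0.001]
```

View pics/v12.png

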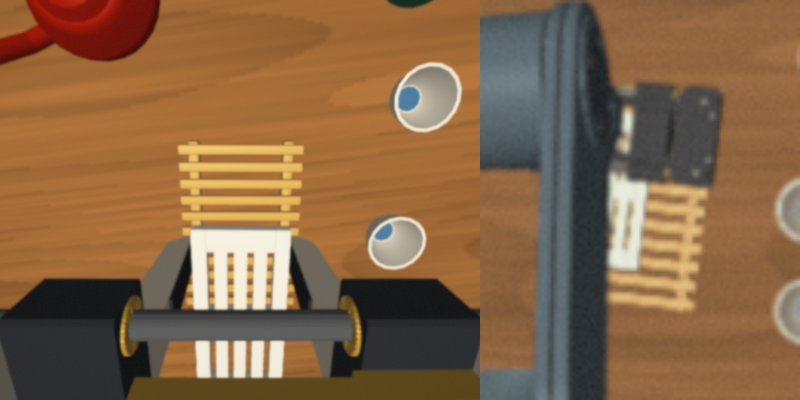

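The slab hangs aligned over the rack and nothing is in the way. I'll check the rack pose with the wrist view.

```bash
python3 - <<'E'
from h import *
q=np.load("w12_o.npy");cm=cam("wrist",dict(position=q[:3],tool_rot=q[3:]));p=cv2.imread("pics/w12.png");hsv=cv2.cvtColor(p,cv2.COLOR_BGR2HSV)
m=np.zeros(p.shape[:2],bool);m[135:226,240:400]=1;m&=(hsv[...,2]>200)&(hsv[...,1]>60)
v,u=np.nonzero(m);P=plane(np.c_[u,v],.018,cm)[:,:2]*1000-[518,156.1]
a=np.radians(-6.83);X=P@[np.cos(a),np.sin(a)];Y=P@[-np.sin(a),np.cos(a)]
print("far end",np.percentile(X,[99,99.8]));
for x in (40,55,70,85): w=Y[abs(X-x)<8];print(x,np.percentile(w,[1,99]),np.percentile(w,[1,99]).mean())
E
```

```text
far end [91.45540779 93.90693289]
40 [-56.99269262  52.7170036 ] -2.137844509585012
55 [-57.00686749  52.82579663] -2.0905354312748017
70 [-56.82177068  52.80437524] -2.008697721765582
85 [-56.87259331  52.78842947] -2.0420819215835913
```

Request:
play_rows(increments=[{"claw": 0.3,"dx": -0.005,"dy": -0.008,"dz": 0.2,"wx": 0,"wy": 0,"wz": 0},{"claw": 0.3,"dx": -0.005,"dy": -0.008,"dz": 0.4,"wx": 0,"wy": 0,"wz": 0},{"claw": 0.3,"dx": -0.005,"dy": -0.008,"dz": 0.55,"wx": 0,"wy": 0,"wz": 0},{"claw": 0.3,"dx": -0.005,"dy": -0.008,"dz": 0.68,"wx": 0,"wy": 0,"wz": 0},{"claw": 0.3,"dx": -0.005,"dy": -0.008,"dz": 0.78,"wx": 0,"wy": 0,"wz": 0},{"claw": 0.3,"dx": -0.005,"dy": -0.008,"dz": 0.84,"wx": 0,"wy": 0,"wz": 0},{"claw": 0.3,"dx": -0.005,"dy": -0.008,"dz": 0.86,"wx": 0,"wy": 0,"wz": 0},{"claw": 0.3,"dx": -0.005,"dy": -0.008,"dz": 0.86,"wx": 0,"wy": 0,"wz": 0}])

```text
clock: 12.0
position: [0.5595, 0.1516, -0.0024]
tool_rot: [3.141, 0.001, -0.117]
wrist_force: [0.9, 0.3, -2.2]
grip_width: 0.0552
grip_force: 40.0
```

Request:
play_rows(increments=[{"claw": 0.3,"dx": 0,"dy": 0,"dz": 0.015,"wx": 0,"wy": 0,"wz": 0},{"claw": 0.3,"dx": 0,"dy": 0,"dz": 0.03,"wx": 0,"wy": 0,"wz": 0},{"claw": 0.3,"dx": 0,"dy": 0,"dz": 0.045,"wx": 0,"wy": 0,"wz": 0},{"claw": 0.3,"dx": 0,"dy": 0,"dz": 0.045,"wx": 0,"wy": 0,"wz": 0},{"claw": 0.3,"dx": 0,"dy": 0,"dz": 0.045,"wx": 0,"wy": 0,"wz": 0}])

```text
clock: 12.42
position: [0.559, 0.1522, -0.008]
tool_rot: [3.141, 0.001, -0.116]
wrist_force: [-0.4, -0.8, -2.2]
grip_width: 0.0553
grip_force: 40.0
```

Request:
play_rows(increments=[{"claw": 0.3,"dx": 0,"dy": 0.012,"dz": 0.008,"wx": 0,"wy": 0,"wz": 0},{"claw": 0.3,"dx": 0,"dy": 0.012,"dz": 0.014,"wx": 0,"wy": 0,"wz": 0},{"claw": 0.3,"dx": 0,"dy": 0.012,"dz": 0.02,"wx": 0,"wy": 0,"wz": 0},{"claw": 0.3,"dx": 0,"dy": 0.012,"dz": 0.02,"wx": 0,"wy": 0,"wz": 0},{"claw": 0.3,"dx": 0,"dy": 0.012,"dz": 0.02,"wx": 0,"wy": 0,"wz": 0}])

```text
clock: 12.83
position: [0.5589, 0.1505, -0.0096]
tool_rot: [3.141, 0.001, -0.116]
wrist_force: [-1.2, -0.8, 5.3]
grip_width: 0.0555
grip_force: 43.8
```

```bash
python3 -c '
from h import *
held("w13")'
```

```text
slope deg -0.63 z@0 -38.3 x [-85.8  18.5] y [-27.2  27.6] 7939
[array([-26.5,  27.6]), array([-26.3,  27.3])]
```

Request:
play_rows(increments=[{"claw": 0.3,"dx": 0,"dy": 0,"dz": 0,"wx": 0,"wy": 0,"wz": 0},{"claw": 0.3,"dx": 0,"dy": 0,"dz": 0,"wx": 0,"wy": 0,"wz": 0},{"claw": 0.3,"dx": 0,"dy": 0,"dz": 0,"wx": 0,"wy": 0,"wz": 0}], newtons=3)

```text
clock: 13.13
position: [0.559, 0.1506, -0.0096]
tool_rot: [3.141, 0.001, -0.116]
wrist_force: [-2.9, -0.3, 5.3]
grip_width: 0.0561
grip_force: 6.6
```

Request:
play_rows(increments=[{"claw": 0.62,"dx": 0,"dy": 0,"dz": -0.005,"wx": 0,"wy": 0,"wz": 0},{"claw": 0.66,"dx": 0,"dy": 0,"dz": -0.005,"wx": 0,"wy": 0,"wz": 0},{"claw": 0.72,"dx": 0,"dy": 0,"dz": -0.005,"wx": 0,"wy": 0,"wz": 0},{"claw": 0.8,"dx": 0,"dy": 0,"dz": -0.005,"wx": 0,"wy": 0,"wz": 0},{"claw": 0.9,"dx": 0,"dy": 0,"dz": -0.005,"wx": 0,"wy": 0,"wz": 0},{"claw": 0.9,"dx": 0,"dy": 0,"dz": -0.005,"wx": 0,"wy": 0,"wz": 0}])

```text
clock: 13.63
position: [0.5592, 0.1502, -0.0096]
tool_rot: [3.14, 0.001, -0.116]
wrist_force: [-1.0, -5.5, 6.1]
grip_width: 0.0812
grip_force: 2.7
```

```bash
python3 -c '
from h import *
o=held("w14");print(o["grip_width"],o["wrist_force"])'
```

```text
slope deg -0.08 z@0 -34.9 x [-88.6  18.4] y [-27.3  27. ] 7916
[array([-26.3,  26.4]), array([-26.7,  26.8])]
0.08121170434180819 [-0.98420757 -5.51653296  6.08955196]
```

The slab is down and level on the rack, with its top at about 25.5 mm. I'll retreat straight up and check.

Request:
play_rows(increments=[{"claw": 0.9,"dx": 0,"dy": 0,"dz": -0.04,"wx": 0,"wy": 0,"wz": 0},{"claw": 0.95,"dx": 0,"dy": 0,"dz": -0.12,"wx": 0,"wy": 0,"wz": 0},{"claw": 1,"dx": 0,"dy": 0,"dz": -0.3,"wx": 0,"wy": 0,"wz": 0},{"claw": 1,"dx": 0,"dy": 0,"dz": -0.6,"wx": 0,"wy": 0,"wz": 0},{"claw": 1,"dx": 0,"dy": 0,"dz": -0.9,"wx": 0,"wy": 0,"wz": 0},{"claw": 1,"dx": 0,"dy": 0,"dz": -1,"wx": 0,"wy": 0,"wz": 0},{"claw": 1,"dx": 0,"dy": 0,"dz": -1,"wx": 0,"wy": 0,"wz": 0}])

```text
clock: 14.27
position: [0.5619, 0.1516, 0.1149]
tool_rot: [-3.14, -0.007, -0.116]
wrist_force: [1.1, -0.5, -0.1]
grip_width: 0.0928
grip_force: 0.0
```

Request:
play_rows(increments=[{"claw": 1,"dx": -0.3,"dy": 0,"dz": -0.3,"wx": 0,"wy": 0,"wz": 0},{"claw": 1,"dx": -0.5,"dy": 0,"dz": -0.4,"wx": 0,"wy": 0,"wz": 0},{"claw": 1,"dx": -0.8,"dy": 0,"dz": -0.4,"wx": 0,"wy": 0,"wz": 0},{"claw": 1,"dx": -1,"dy": 0,"dz": -0.4,"wx": 0,"wy": 0,"wz": 0},{"claw": 1,"dx": -1,"dy": 0,"dz": -0.4,"wx": 0,"wy": 0,"wz": 0},{"claw": 1,"dx": -1,"dy": 0,"dz": -0.4,"wx": 0,"wy": 0,"wz": 0}])

```text
clock: 14.77
position: [0.4383, 0.1651, 0.1575]
tool_rot: [3.141, 0.003, -0.115]
wrist_force: [1.2, 0.2, -0.3]
grip_width: 0.0933
grip_force: 0.0
```

```bash
python3 - <<'E'
from h import *
o,p,d=look("w15");cm=cam("wrist",o);hsv=cv2.cvtColor(p,cv2.COLOR_BGR2HSV);print(o["clock"],o["position"],o["wrist_force"])
m=np.zeros(p.shape[:2],bool);m[:235,:]=1
s=m&(hsv[...,2]>170)&(hsv[...,1]<50);P=plane(np.c_[np.nonzero(s)[::-1]],.026,cm)[:,:2]*1000
k=np.hypot(*(P-[518,155]).T)<75;(c,z,a)=cv2.minAreaRect(np.float32(P[k]));print("slab",c,z,a)
s=m&(hsv[...,2]>190)&(hsv[...,1]>60);P=plane(np.c_[np.nonzero(s)[::-1]],.018,cm)[:,:2]*1000
k=np.hypot(*(P-[518,155]).T)<115;(c,z,a)=cv2.minAreaRect(np.float32(P[k]));print("rack",c,z,a)
t,_=r.snapshot("top");v=np.zeros((400,800,3),np.uint8);v[:,:400]=p[:,120:520];v[:,400:]=t[20:,140:][:320,:320].repeat(1,0) if 0 else cv2.resize(t[90:290,170:370],(400,400));cv2.imwrite("pics/v15.png",v)
E
```

```text
14.7667 [0.43826706 0.16514517 0.15753743] [ 1.22203986  0.23959185 -0.32580495]
slab (518.5648803710938, 155.43980407714844) (55.72418212890625, 118.3283462524414) 83.09220123291016
rack (517.4583740234375, 154.15426635742188) (113.89846801757812, 183.77935791015625) 83.29804229736328
```

View pics/v15.png

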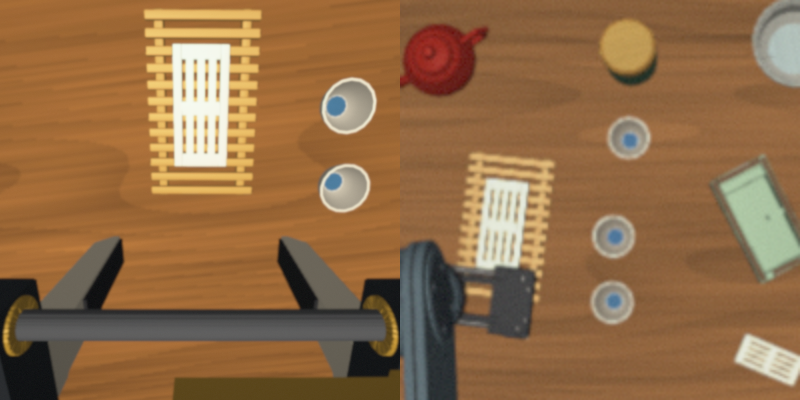

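The slab lies flat with its slots up, centred on the rack to about 2 mm and aligned within 0.2°. The cups, teapot, caddy and bowl are still standing, the boat is empty and the gripper is clear.

```bash
python3 -c '
from bench import r
print(r.sign_off())'
```

```text
the job is handed in; nothing more can be done
None
```

The job is handed in: the slab was tipped over its rib, lifted out and released flat, slots up, lengthwise within about 2 mm of the rack's centre, with nothing else moved; the arm's clock stood at about 15 s.

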